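# Push the tin bus into its garage through the self-closing flap

### The job

Push the red toy bus into the white garage through its self-closing blue flap: push the flap open with one finger first and push the bus in with the other, so that the bus does not bump the shut flap, until it is far enough in for the flap to swing fully shut behind it. Only push the bus along the floor, never pinch, lift or tip it, and leave the cat, the jar, the mallet and the yellow car where they are.

Things in the scene. Friction and masses are not known exactly. Their poses are not given: they have to be found in the camera images.
- garage: Fixed open-topped white toy garage with a lane before it. Origin: on the table under the middle of the shut flap; x runs along the lane into the garage, y left, z up. Floor plate 4 mm thick, x -165 to 210 mm, 76 mm wide. Kerbs (tops 11 mm above the table) leave a channel 40 mm wide along y = 0 for the bus. No roof or crossbar: fingers can travel the whole lane from above.
- garage_back (a point): Foot of the garage's back wall, inner face (x = 205 mm, y = 0 in the garage frame, on the floor plate). Side walls from the flap (x = 0) to here have inner faces at y = +/-33 mm; all walls are 44 mm high above the table. Gate posts 50 mm high stand at x = 0, y = +/-35 mm.
- flap (a joint): Blue flap in the gate: upright panel 60 mm wide, 4 mm thick, 14 to 44 mm above the table, on a vertical hinge at the left post. 0 = shut; opens only inward (free edge towards +x of the garage), to 1.5 rad. A light spring (0.012 N m shut, 0.03 more per rad) shuts it once nothing holds it. It sweeps the first 62 mm behind the gate: the bus must be wholly beyond for it to shut.
- flap_hinge (a point): Point on the flap's hinge axis (y = +31 mm in the garage frame), 29 mm above the table (half-way up the flap).
- flap_edge (a point): Middle of the flap's free edge, 61 mm from the hinge axis; moves with the flap.
- bus: Loose red tin toy bus with white roof, box-shaped, 54 mm long (its x, front at +x, headlamps there), 30 mm wide, 38 mm high, about 80 g; origin in the middle of its underside. It stands on the floor plate in the lane before the flap, front towards the flap with 42 to 63 mm between them, room for one finger. It slides easily (it does not roll).
- cat: Bystander: white ceramic lucky cat, 68 mm across, 110 mm tall, origin at the middle of its underside; stands to the right of the garage.
- jar: Bystander: closed glass jar, 60 mm across, 85 mm tall, origin at the middle of its underside; to the right of the lane.
- mallet: Bystander: wooden xylophone mallet lying along its x, 220 mm long, head 24 mm thick, origin under its middle; on the table to the left of the garage, some 95 to 115 mm from the middle of the lane.
- car: Bystander: yellow tin car, 58 x 30 x 30 mm, origin at the middle of its underside; stands on the small wooden turntable (124 mm across, top 23 mm high) to the right of the gate.
Not all that is in view belongs to the job. What is shaped like the bus but green, orange or purple is not meant.

How it is judged:
By the outcome, as a careful person would: the job done as asked, in the order asked, and still so for the second after the job is handed in, with the robot touching nothing.
It also fails if it takes over 40 s, if anything falls off the work surface, if the arm or the gripper's body presses on something with over 40 N, if the wrist force passes 120 N, or if a joint passes its speed limit or range.

### The arm

A 7-joint arm with a two-finger parallel gripper is mounted at the origin on the work surface. World frame = base frame: x ahead of the robot, y to its left, z up, the work surface at z = 0. Lengths are in m, angles in rad, forces in N, time in s.
With the tool pointing down it reaches from about 0.425 to 0.95 m from the base axis. Payload 4.7 kg.
Tool frame: the origin (TCP) lies midway between the tips of the shut fingers; the grasp point (between the pads) lies 19 mm behind it; z points along the fingers, x is the direction in which the jaws open and shut, and the axes are right-handed (so a half turn about z gives the same grasp; the last joint's range is limited). The gripper opens to 87 mm and grips with 3 to 60 N. Pads are 19 mm wide; open, the fingers measure 117 mm over their backs; the gripper's body (75 mm by 190 mm) begins 51 mm behind the grasp point.
Start: joints at [1.314, 0.469, -0.049, 1.532, 0.024, 1.141, -0.082], TCP at [0.152, -0.658, 0.223] pointing down, gripper open.
Joint ranges: [-2.59, 2.59], [-0.33, 1.99], [-1.39, 1.29], [0.1, 2.45], [-1.04, 4.18], [0.21, 1.99], [-2.66, 2.66]. Speed limits (rad/s): [2.57, 2.57, 3.14, 3.14, 3.14, 3.14, 3.14].

### API

Orientations are given as a rotation vector (axis times angle).
In Python, from workcell import read_state, capture, sign_off, boxes_of, landmark_of gives the robot as it stands.
- The arm moves only by the tool arm_command, never from a script. Its argument "rows" is a list of rows, each a list of 3 entries, a list of its own where there are three numbers: the turn, a rotation vector about the tool's x, y, z in rad, then the shift along the tool's x, y, z in cm, then the gripper command: -1 is fully open, 1 is shut, values between are in proportion. A call has 1 to 10 rows; each row shifts and turns the commanded pose from where the row before left it, along the tool's axes as they then stand; what a row does not reach is not made up. A row lasts 1/12 s, in which the tool goes at most 41.7 mm and 7.16 degrees, less where a joint would pass 70% of its speed; a pose out of reach is approached as far as the arm can. A call with a gripper value outside its range is refused whole. The fingers move at their own pace and stop on an object; "grip_force" is the grip in N (left out, the last holds). Time passes only in rows, so rows that do not move let the fingers close. It gives the time, the measured TCP pose, the force and the opening at its end, in the units of the state.
- read_state(): the state, without advancing time (a new reading comes with each control period).
- capture(name): name is "side" or "top"; returns a dict with "color" (384x512x3 uint8, red, green, blue), "K" (3x3 intrinsics, pixels), "k1" (the pictures are not rectified: a ray, as slopes to the right and down, at radius r is drawn at 1 + k1 r^2 times it, then the intrinsics apply), "view" (4x4, takes a point from world to camera coordinates). Camera axes: x right, y up, looking along -z (the intrinsics and any distortion apply to the point x, -y, -z); pixel columns grow to the right and rows downward; lengths in m; the calibration is good to about 2 mm. A picture is of the moment at which its call begins. There is no depth.
- sign_off(): hands the job in, once; it reports no verdict.
Trained networks look in the newest picture that a camera, given by its name, has taken for a name from the list of things; names that differ only in an ending like _2 or _b are one class to them, and where a whole thing is asked for, a point or a joint stands for the part that bears it (a point fixed in the world has none). Each returns a list of dicts, best first, with "conf" (0 to 1); they miss things now and then, are a little off and sometimes report something else, mostly with a low value. They report only what shows in the picture. A call takes as long as a camera call. They do not tell look-alikes from the thing itself.
- boxes_of(camera, label): "bbox" ([left, top, width, height] in pixels, round what is visible of it).
- landmark_of(camera, label): "xy" ([column, row] in pixels: a listed point, or the origin of a listed thing).
The state is a dict: "clock": time; "joint_pos": joint angles; "dq": joint speeds; "joint_torque": joint torques, N m; "tcp_pos": TCP position; "ee_rot": TCP orientation; "ft_force": force on the tool from outside, world axes, zero at the start; "moment": the same for the moment, N m; "width": opening from 0.0 (shut) to 1.0 (fully open).
Only numpy, scipy, OpenCV 4.12 (cv2) and the standard library are available. Lean on these libraries where they do the work, as an engineer would, in place of code of your own. Each camera call takes 0.05 s, during which the arm holds its last target. There are 200 camera calls.

## Working session

There is one attempt and no reset: what is moved stays moved. The work goes in short steps, Python scripts to look and compute and a tool call to move; the robot and the scene stay as the last step left them, time stands still between calls to the robot, and variables do not carry over. Pictures are saved under pics/ and viewed, about 8 in all and at most 12, crops included, and the job is handed in when it is done.

Besides the shell and the picture viewer there is one more tool, called after "Request:" by a JSON object that holds its "fn" and its "kwargs", one argument or row to a line. arm_command: Moves the arm, as the interface text tells. Its arguments: {"type":"object","properties":{"rows":{"type":"array"},"grip_force":{"type":"number"}},"required":["rows"]}

```bash
mkdir -p pics; ls
cat > h.py <<'E'
import numpy as np, cv2
from workcell import *
from scipy.spatial.transform import Rotation as R
def cam(n):
    c=capture(n); return c
def ray(c,uv):
    K=c["K"];k=c["k1"];d=np.array([(uv[0]-K[0,2])/K[0,0],(uv[1]-K[1,2])/K[1,1]]);u=d.copy()
    for _ in range(30): u=d/(1+k*(u@u))
    V=np.array(c["view"]);Rm=V[:3,:3];o=-Rm.T@V[:3,3]
    return o,Rm.T@np.array([u[0],-u[1],-1.])
def onz(c,uv,z):
    o,d=ray(c,uv);return o+d*(z-o[2])/d[2]
def proj(c,p):
    V=np.array(c["view"]);q=V[:3,:3]@p+V[:3,3];u=np.array([q[0],-q[1]])/-q[2];u=u*(1+c["k1"]*(u@u));K=c["K"]
    return np.array([K[0,0]*u[0]+K[0,2],K[1,1]*u[1]+K[1,2]])
E
python3 - <<'E'
from h import *
s=read_state();print({k:np.round(v,3) for k,v in s.items()})
ims=[]
Z=dict(garage_back=.004,flap_hinge=.029,flap_edge=.029,bus=.004,cat=0,jar=0,mallet=0,car=.023,garage=0)
for n in("top","side"):
    c=capture(n);ims.append(c["color"])
    print(n,"cam at",ray(c,(256,192))[0].round(3))
    for l,z in Z.items():
        for r in landmark_of(n,l)[:3]: print(l,np.round(r["xy"],1),round(r["conf"],2),onz(c,r["xy"],z).round(4))
for n,i in zip(("top","side"),ims): cv2.imwrite(f"pics/{n}0.png",cv2.resize(i[:,:,::-1],(800,600)))
E
```

```text
pics
{'clock': np.float64(0.0), 'joint_pos': array([ 1.314,  0.469, -0.049,  1.534,  0.024,  1.141, -0.082]), 'dq': array([ 0.   ,  0.   ,  0.001,  0.   ,  0.002, -0.   , -0.   ]), 'joint_torque': array([-0.0000e+00, -5.0798e+01, -8.1000e-02, -2.3616e+01, -6.1000e-02,
        3.8000e-02,  0.0000e+00]), 'tcp_pos': array([ 0.152, -0.657,  0.222]), 'ee_rot': array([-2.459e+00,  1.954e+00,  2.000e-03]), 'ft_force': array([-0.64 ,  0.021, -0.483]), 'moment': array([0.027, 0.009, 0.035]), 'width': np.float64(1.0)}
top cam at [ 0.524 -0.005  0.878]
garage_back [188.4 218.4] 0.7 [0.5085 0.1649 0.004 ]
flap_hinge [269.6 203.7] 0.63 [ 0.5435 -0.0389  0.029 ]
flap_edge [260.7 178.7] 0.56 [ 0.6051 -0.0176  0.029 ]
bus [358.2 182.8] 0.83 [ 0.5955 -0.2662  0.004 ]
bus [325.9 266.8] 0.71 [ 0.3841 -0.1804  0.004 ]
bus [291.2 179.4] 0.65 [ 0.6052 -0.0953  0.004 ]
cat [183.7 153.5] 0.68 [0.6738 0.178  0.    ]
cat [265.8 233.4] 0.24 [ 0.4691 -0.0298  0.    ]
jar [304. 124.] 0.96 [ 0.7483 -0.1304  0.    ]
jar [267.5 233.2] 0.65 [ 0.4696 -0.0341  0.    ]
mallet [266.  232.2] 0.72 [ 0.4721 -0.0304  0.    ]
car [238.6 134. ] 0.77 [0.7179 0.0366 0.023 ]
garage [265.3 195.2] 0.98 [ 0.5658 -0.0294  0.    ]
side cam at [0.477 0.527 0.68 ]
garage_back [274.1 285.4] 0.84 [0.5058 0.1649 0.004 ]
flap_hinge [273. 198.] 0.9 [ 0.5489 -0.0456  0.029 ]
flap_edge [241.4 200.8] 0.79 [ 0.6199 -0.0197  0.029 ]
bus [317.9 150.5] 0.82 [ 0.462  -0.2714  0.004 ]
bus [273.6 146.8] 0.78 [ 0.5858 -0.2576  0.004 ]
bus [258.2 190.7] 0.63 [ 0.5925 -0.0831  0.004 ]
cat [201.6 277.1] 0.9 [ 0.6559  0.1779 -0.    ]
jar [202.9 167.9] 0.94 [ 0.7541 -0.1331  0.    ]
mallet [306.2 216.1] 0.62 [ 0.4644 -0.0329  0.    ]
mallet [248.3 203.3] 0.15 [ 0.6079 -0.0401 -0.    ]
car [189.8 210.5] 0.6 [0.7302 0.0317 0.023 ]
garage [259.3 211. ] 0.65 [ 0.5766 -0.0225  0.    ]
```

View pics/top0.png

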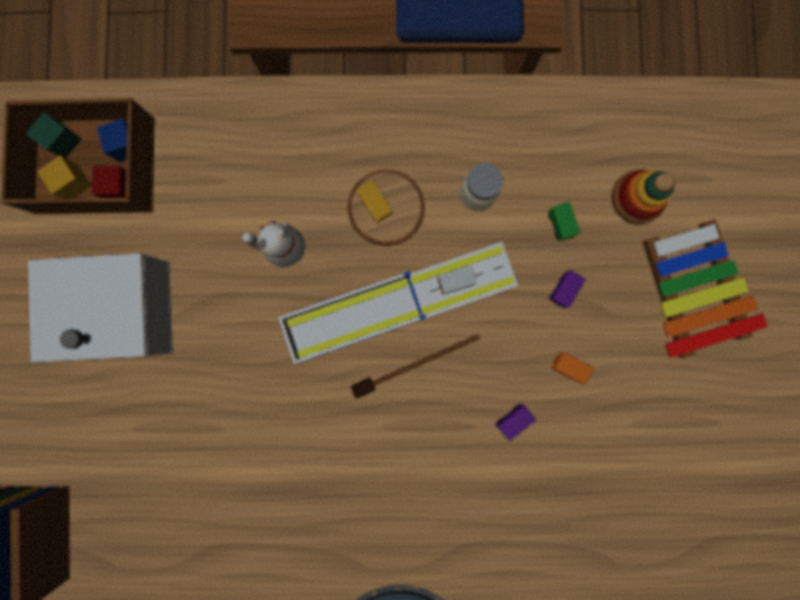

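View pics/side0.png

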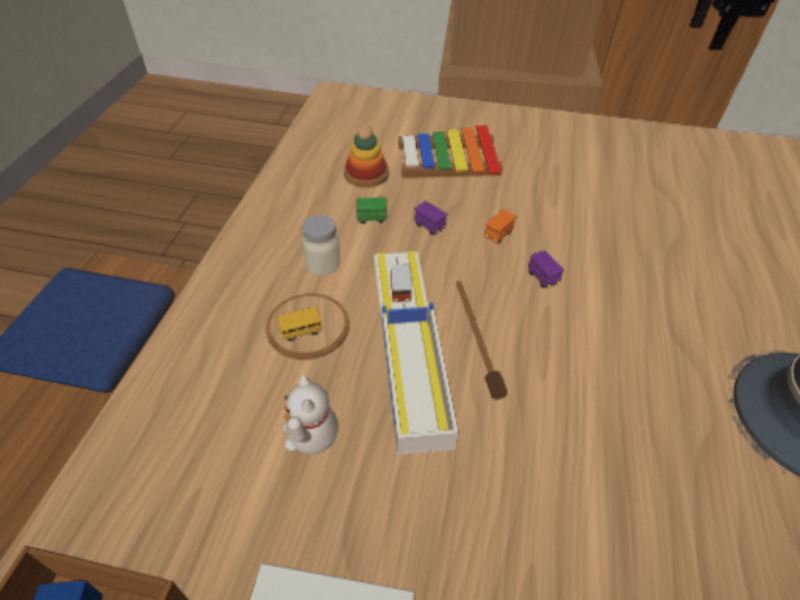

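The top view shows the garage running from the lane mouth at about (510,264) to its back wall at about (288,340). The flap is at (414,295) and the bus roof at (457,279), in 800 px coordinates. The side view confirms this, with the flap at (408,314), the bus at (401,282), and the cat, jar, car and mallet all clear of the lane. Next I need a closer crop for exact poses.

Run:
```python
from h import *
c=capture("top")["color"][145:240,170:340,::-1]
d=capture("side")["color"][150:300,225:305,::-1]
cv2.imwrite("pics/tc.png",cv2.resize(c,None,fx=4.7,fy=4.7,interpolation=cv2.INTER_CUBIC))
cv2.imwrite("pics/sc.png",cv2.resize(d,None,fx=4,fy=4,interpolation=cv2.INTER_CUBIC))
```

```text
(no output)
```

View pics/tc.png

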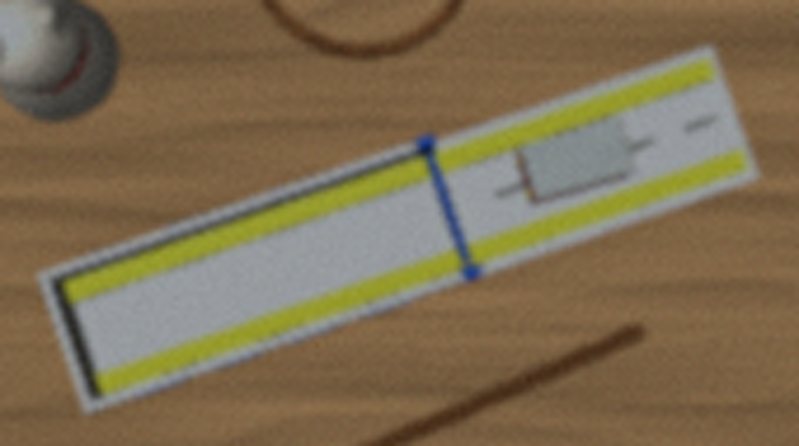

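View pics/sc.png

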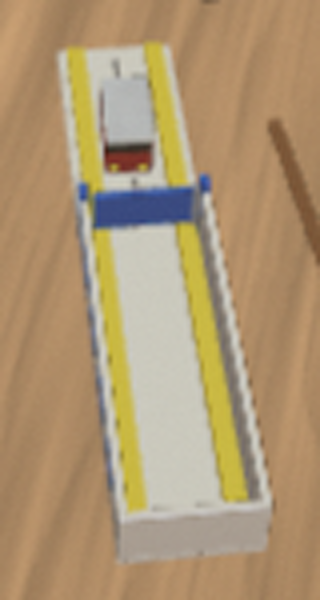

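The top crop shows the post tops at (427,146) and (472,272), the lane-end corners at (712,46) and (759,177), and the bus roof spanning (521,120) to (636,203). The side crop gives the same features. I'll fit the garage and bus poses from both.

```bash
cat > fit.py <<'E'
from h import *
from scipy.optimize import least_squares
ct,cs=capture("top"),capture("side")
ft=lambda p:((np.array(p)+.5)/4.7-.5+[170,145]); fs=lambda p:((np.array(p)+.5)/4-.5+[225,150])
G=[(0,-.035,.05),(0,.035,.05),(-.165,-.038,.004),(-.165,.038,.004),(.21,-.038,.044),(.21,.038,.044)]
gt=[(427,146),(472,272),(712,46),(759,177),(40,274),(88,410)]
gs=[(84,186),(205,178),(58,50),(163,42),(118,518),(270,502)]
B=[(-.027,-.015,.042),(-.027,.015,.042),(.027,.015,.042),(.027,-.015,.042)]
bt=[(622,120),(636,175),(535,203),(521,150)]; bs=[(105,80),(148,78),(153,143),(104,148)]
def W(q,P): 
    c,s=np.cos(q[2]),np.sin(q[2]); return [np.array([q[0]+c*p[0]-s*p[1],q[1]+s*p[0]+c*p[1],p[2]]) for p in P]
def fit(P,t,s_,q0):
    def r(q,use=(1,1)):
        o=[]
        for w,a,b in zip(W(q,P),t,s_):
            if use[0]:o+=list(proj(ct,w)-ft(a))
            if use[1]:o+=list(proj(cs,w)-fs(b))
        return o
    for u in((1,1),(1,0),(0,1)):
        q=least_squares(r,q0,args=(u,),loss="soft_l1");print(u,q.x.round(4),"rms px",np.sqrt(np.mean(q.fun**2)).round(2))
        if u==(1,1):Q=q.x
    return Q
g=fit(G,gt,gs,[.575,-.03,1.88]);b=fit(B,bt,bs,[.6,-.1,1.88])
c,s=np.cos(g[2]),np.sin(g[2]);d=b[:2]-g[:2];print("bus in garage",(c*d[0]+s*d[1]).round(4),(-s*d[0]+c*d[1]).round(4),b[2]-g[2])
np.save("g.npy",g)
E
python3 fit.py
```

```text
(1, 1) [ 0.578  -0.0289  1.9029] rms px 0.56
(1, 0) [ 0.5792 -0.0285  1.9007] rms px 0.35
(0, 1) [ 0.5766 -0.0295  1.9005] rms px 0.44
(1, 1) [ 0.6012 -0.094   1.8314] rms px 0.8
(1, 0) [ 0.6025 -0.095   1.8364] rms px 0.23
(0, 1) [ 0.5994 -0.0908  1.8227] rms px 0.55
bus in garage -0.0691 -0.0007 -0.07149389965097841
```

```bash
cat > to.py <<'E'
import sys
from h import *
g=np.load("g.npy");x,y,z=map(float,sys.argv[1:4])
c,s=np.cos(g[2]),np.sin(g[2])
st=read_state();Rt=R.from_rotvec(st["ee_rot"]).as_matrix();p=st["tcp_pos"]
T=np.array([g[0]+c*x-s*y,g[1]+s*x+c*y,z]);X=-np.array([c,s,0]);Z=np.array([0,0,-1.])
Rd=np.c_[X,np.cross(Z,X),Z]
d=p-[g[0],g[1],0];print("tcp in garage mm",1e3*np.array([c*d[0]+s*d[1],-s*d[0]+c*d[1],p[2]]).round(4),"clock",st["clock"],"F",np.round(st["ft_force"],2),"w",round(float(st["width"]),3))
print("turn tool",R.from_matrix(Rt.T@Rd).as_rotvec().round(4),"shift now cm",(100*Rt.T@(T-p)).round(2),"after turn",(100*Rd.T@(T-p)).round(2))
E
python3 to.py -.067 0 .14
```

```text
tcp in garage mm [-455.6  607.2  222.6] clock 1.2 F [ 1.11 -0.26 -0.41] w 0.999
turn tool [-0.     -0.     -0.1042] shift now cm [-44.97 -56.35   8.26] after turn [-38.86 -60.72   8.26]
```

Request:
{"fn": "arm_command", "kwargs": {
  "rows": [
    [[0,0,-0.104],[0,0,0],-0.79],
    [[0,0,0],[-2,-3.1,0],-0.79],
    [[0,0,0],[-2,-3.1,0],-0.79],
    [[0,0,0],[-2,-3.1,0],-0.79],
    [[0,0,0],[-2,-3.1,0],-0.79],
    [[0,0,0],[-2,-3.1,0],-0.79],
    [[0,0,0],[-2,-3.1,0],-0.79],
    [[0,0,0],[-2,-3.1,0],-0.79],
    [[0,0,0],[-2,-3.1,0],-0.79],
    [[0,0,0],[-2,-3.1,0],-0.79]
  ]
}}

```text
clock: 2.03
tcp_pos: [0.3585, -0.3951, 0.2229]
ee_rot: [2.557, -1.824, 0.001]
ft_force: [0.9, -0.9, 0.3]
width: 0.896
```

Request:
{"fn": "arm_command", "kwargs": {
  "rows": [
    [[0,0,0],[-2,-3.1,0],-0.79],
    [[0,0,0],[-2,-3.1,0],-0.79],
    [[0,0,0],[-2,-3.1,0],-0.79],
    [[0,0,0],[-2,-3.1,0],-0.79],
    [[0,0,0],[-2,-3.1,0],-0.79],
    [[0,0,0],[-2,-3.1,0.5],-0.79],
    [[0,0,0],[-2,-3.1,1.0],-0.79],
    [[0,0,0],[-2,-3.1,2.0],-0.79],
    [[0,0,0],[-2,-3.1,2.0],-0.79],
    [[0,0,0],[0,0,0],-0.79]
  ]
}}

```text
clock: 2.87
tcp_pos: [0.5644, -0.1268, 0.1646]
ee_rot: [-2.565, 1.807, 0.009]
ft_force: [0.5, 1.4, -0.1]
width: 0.891
```

```bash
python3 to.py -.067 0 .075
```

```text
tcp in garage mm [-88.2  44.7 164.6] clock 2.8667 F [ 0.49  1.45 -0.07] w 0.891
turn tool [0.0001 0.0068 0.011 ] shift now cm [-2.01 -4.5   8.98] after turn [-2.12 -4.47  8.96]
```

Request:
{"fn": "arm_command", "kwargs": {
  "rows": [
    [[0,0.007,0.011],[0,0,0],-0.79],
    [[0,0,0],[-1,-2.2,2],-0.79],
    [[0,0,0],[-1.1,-2.3,2],-0.79],
    [[0,0,0],[0,0,2.5],-0.79],
    [[0,0,0],[0,0,2.4],-0.79],
    [[0,0,0],[0,0,0],-0.79],
    [[0,0,0],[0,0,0],-0.79]
  ]
}}

```text
clock: 3.45
tcp_pos: [0.5977, -0.1041, 0.0785]
ee_rot: [2.541, -1.838, 0.007]
ft_force: [0.4, 0.0, 0.1]
width: 0.896
```

```bash
python3 to.py -.067 0 .06
python3 - <<'E'
from h import *
d=capture("side")["color"][90:260,180:320,::-1]
t=capture("top")["color"][130:230,230:350,::-1]
a=cv2.resize(d,(420,510),interpolation=cv2.INTER_CUBIC);b=cv2.resize(t,(380,317),interpolation=cv2.INTER_CUBIC)
o=np.zeros((510,800,3),np.uint8);o[:,:420]=a;o[:317,420:]=b;cv2.imwrite("pics/a1.png",o)
E
```

```text
tcp in garage mm [-77.6   5.8  78.5] clock 3.45 F [0.39 0.03 0.11] w 0.896
turn tool [ 0.0021 -0.0073 -0.0138] shift now cm [-1.08 -0.57  1.84] after turn [-1.06 -0.58  1.85]
```

View pics/a1.png

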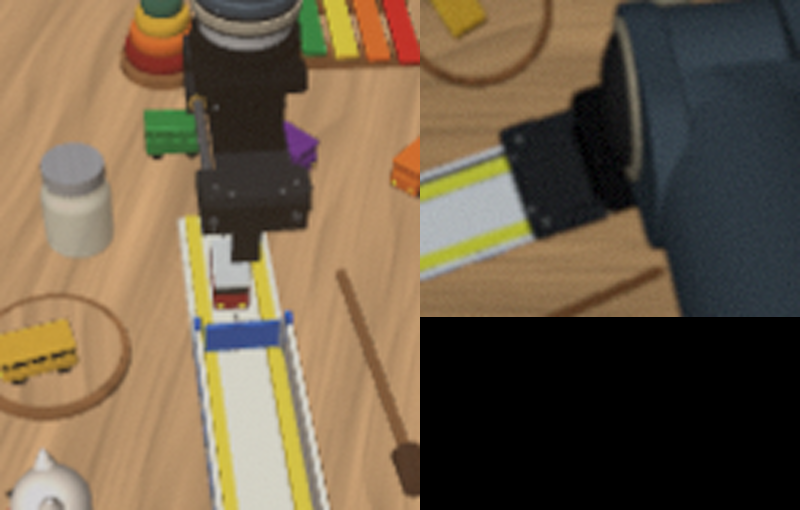

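The side crop shows the open gripper above the lane, with the front finger at (245,250) just short of the gap between the bus front (232,300) and the flap. I still need about 1 cm forward and 0.6 cm to the right.

Request:
{"fn": "arm_command", "kwargs": {
  "rows": [
    [[0,-0.007,-0.014],[-1.0,-0.57,0],-0.79],
    [[0,0,0],[0,0,0],-0.79],
    [[0,0,0],[0,0,0],-0.79],
    [[0,0,0],[0,0,0],-0.79]
  ]
}}

```text
clock: 3.88
tcp_pos: [0.6014, -0.0908, 0.0794]
ee_rot: [-2.561, 1.819, -0.002]
ft_force: [0.4, 0.3, 0.8]
width: 0.898
```

```bash
python3 to.py -.067 0 .012
```

```text
tcp in garage mm [-66.2  -1.9  79.4] clock 3.8833 F [0.37 0.27 0.75] w 0.898
turn tool [-0.0011 -0.0007  0.0032] shift now cm [0.07 0.2  6.74] after turn [0.08 0.19 6.74]
```

Request:
{"fn": "arm_command", "kwargs": {
  "rows": [
    [[0,0,0.003],[0.05,0.15,1],-0.79],
    [[0,0,0],[0,0,1.0],-0.79],
    [[0,0,0],[0,0,1],-0.79],
    [[0,0,0],[0,0,0.4],-0.79],
    [[0,0,0],[0,0,0.4],-0.79],
    [[0,0,0],[0,0,0.4],-0.79],
    [[0,0,0],[0,0,0],-0.79]
  ]
}}

```text
clock: 4.47
tcp_pos: [0.5992, -0.0919, 0.0356]
ee_rot: [2.557, -1.824, -0.002]
ft_force: [-0.7, 0.0, 0.4]
width: 0.897
```

```bash
python3 to.py -.067 0 .012
python3 - <<'E'
from h import *
d=capture("side")["color"][130:230,220:330,::-1]
cv2.imwrite("pics/a2.png",cv2.resize(d,None,fx=5,fy=5,interpolation=cv2.INTER_CUBIC))
E
```

```text
tcp in garage mm [-66.5   0.5  35.6] clock 4.4667 F [-0.68  0.04  0.39] w 0.897
turn tool [ 0.0014  0.0007 -0.0002] shift now cm [ 0.05 -0.05  2.36] after turn [ 0.05 -0.05  2.36]
```

View pics/a2.png

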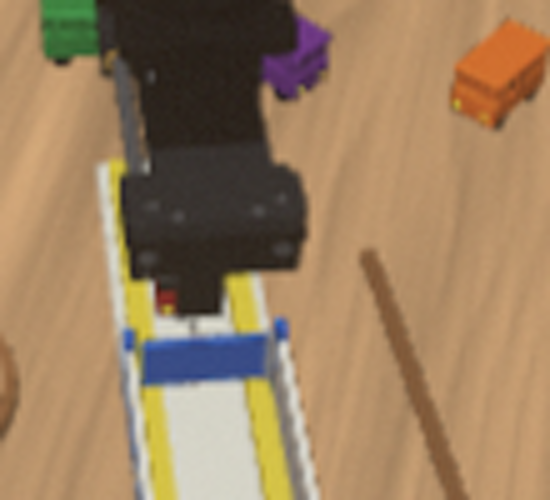

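The front finger at about (203,290) is in the gap between the bus front (165,300) and the flap (205,360), and there's no contact force. I'll lower the rest of the way and start pushing.

Request:
{"fn": "arm_command", "kwargs": {
  "rows": [
    [[0,0,0],[0,0,0.6],-0.79],
    [[0,0,0],[0,0,0.6],-0.79],
    [[0,0,0],[0,0,0.6],-0.79],
    [[0,0,0],[0,0,0.4],-0.79],
    [[0,0,0],[0,0,0],-0.79],
    [[0,0,0],[0,0,0],-0.79]
  ]
}}

```text
clock: 5.02
tcp_pos: [0.5995, -0.092, 0.0142]
ee_rot: [2.558, -1.824, -0.001]
ft_force: [-0.1, 0.5, 0.5]
width: 0.898
```

```bash
python3 to.py .121 0 .012
```

```text
tcp in garage mm [-66.7   0.2  14.2] clock 5.0167 F [-0.11  0.5   0.51] w 0.898
turn tool [ 0.0006  0.0003 -0.0002] shift now cm [-18.77  -0.02   0.23] after turn [-18.77  -0.02   0.22]
```

Now I'll push the first 6 cm. The flap should open against the front finger, and the rear finger should pick up the bus.

Request:
{"fn": "arm_command", "kwargs": {
  "rows": [
    [[0,0,0],[-0.5,0,0],-0.79],
    [[0,0,0],[-0.6,0,0.1],-0.79],
    [[0,0,0],[-0.6,0,0],-0.79],
    [[0,0,0],[-0.6,0,0],-0.79],
    [[0,0,0],[-0.6,0,0],-0.79],
    [[0,0,0],[-0.6,0,0],-0.79],
    [[0,0,0],[-0.6,0,0],-0.79],
    [[0,0,0],[-0.6,0,0],-0.79],
    [[0,0,0],[-0.6,0,0],-0.79],
    [[0,0,0],[-0.6,0,0],-0.79]
  ]
}}

```text
clock: 5.85
tcp_pos: [0.5807, -0.0355, 0.0139]
ee_rot: [-2.557, 1.824, -0.001]
ft_force: [1.7, -2.0, 1.1]
width: 0.9
```

```bash
python3 to.py .121 0 .012
python3 - <<'E'
from h import *
d=capture("side")["color"][150:260,220:310,::-1]
cv2.imwrite("pics/a3.png",cv2.resize(d,None,fx=5,fy=5,interpolation=cv2.INTER_CUBIC))
E
```

```text
tcp in garage mm [-7.2 -0.4 13.9] clock 5.85 F [ 1.71 -2.01  1.15] w 0.9
turn tool [-0.0008 -0.0002 -0.0002] shift now cm [-12.82   0.04   0.18] after turn [-12.82   0.04   0.19]
```

View pics/a3.png

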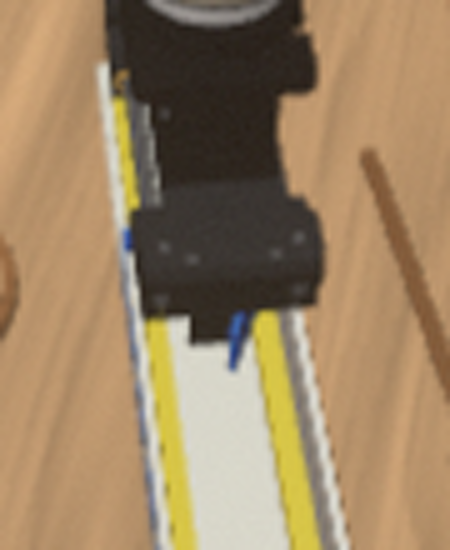

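The flap (235,345) is held open along the left side of the front finger (210,325), and the bus is hidden behind it. The force is small, so I'll continue.

Request:
{"fn": "arm_command", "kwargs": {
  "rows": [
    [[0,0,0],[-0.6,0,0],-0.79],
    [[0,0,0],[-0.6,0,0],-0.79],
    [[0,0,0],[-0.6,0,0],-0.79],
    [[0,0,0],[-0.6,0,0],-0.79],
    [[0,0,0],[-0.6,0,0],-0.79],
    [[0,0,0],[-0.6,0,0],-0.79],
    [[0,0,0],[-0.6,0,0],-0.79],
    [[0,0,0],[-0.6,0,0],-0.79],
    [[0,0,0],[-0.6,0,0],-0.79],
    [[0,0,0],[-0.6,0,0],-0.79]
  ]
}}

```text
clock: 6.73
tcp_pos: [0.5606, 0.0211, 0.0135]
ee_rot: [2.558, -1.824, -0.0]
ft_force: [0.3, -1.2, 0.2]
width: 0.896
```

```bash
python3 to.py .121 0 .012
```

```text
tcp in garage mm [52.9  0.1 13.5] clock 6.7333 F [ 0.33 -1.18  0.2 ] w 0.896
turn tool [ 0.0003  0.0001 -0.0003] shift now cm [-6.81 -0.01  0.16] after turn [-6.81 -0.01  0.15]
```

Request:
{"fn": "arm_command", "kwargs": {
  "rows": [
    [[0,0,0],[-0.7,0,0],-0.79],
    [[0,0,0],[-0.8,0,0],-0.79],
    [[0,0,0],[-0.8,0,0],-0.79],
    [[0,0,0],[-0.8,0,0],-0.79],
    [[0,0,0],[-0.8,0,0],-0.79],
    [[0,0,0],[-0.8,0,0],-0.79],
    [[0,0,0],[-0.8,0,0],-0.79],
    [[0,0,0],[-0.7,0,0],-0.79],
    [[0,0,0],[-0.5,0,0],-0.79],
    [[0,0,0],[-0.3,0,0],-0.79]
  ]
}}

```text
clock: 7.57
tcp_pos: [0.5376, 0.0876, 0.0136]
ee_rot: [2.558, -1.823, -0.001]
ft_force: [1.2, -0.7, -0.6]
width: 0.897
```

```bash
python3 to.py .119 0 .012
python3 - <<'E'
from h import *
d=capture("side")["color"][150:300,200:320,::-1]
cv2.imwrite("pics/a4.png",cv2.resize(d,None,fx=4,fy=4,interpolation=cv2.INTER_CUBIC))
E
```

```text
tcp in garage mm [123.3   0.2  13.6] clock 7.5667 F [ 1.2  -0.73 -0.61] w 0.897
turn tool [0.0005 0.0002 0.0007] shift now cm [ 0.43 -0.02  0.16] after turn [ 0.43 -0.02  0.16]
```

View pics/a4.png

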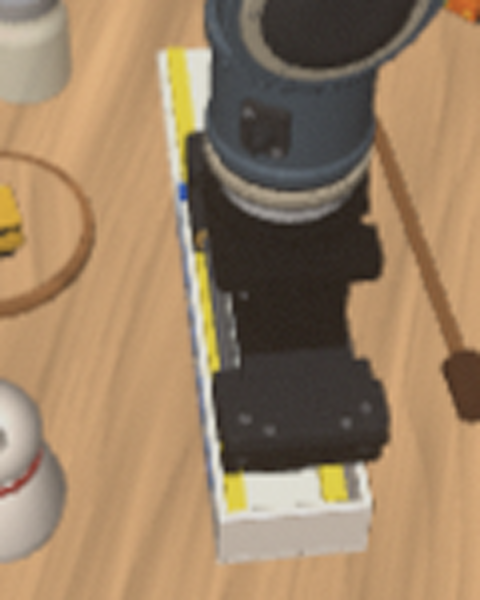

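The gripper is inside the garage, short of the back wall (295,510), and the cat, car, jar and mallet are clear. I'll back off 3 mm and lift straight up.

Request:
{"fn": "arm_command", "kwargs": {
  "rows": [
    [[0,0,0],[0.3,0,0],-0.79],
    [[0,0,0],[0,0,0],-0.79],
    [[0,0,0],[0,0,-0.7],-0.79],
    [[0,0,0],[0,0,-1],-0.79],
    [[0,0,0],[0,0,-1.5],-0.79],
    [[0,0,0],[0,0,-2],-0.79],
    [[0,0,0],[0,0,-2.5],-0.79],
    [[0,0,0],[0,0,-2.5],-0.79],
    [[0,0,0],[0,0,-2.5],-0.79],
    [[0,0,0],[0,0,-2.5],-0.79]
  ]
}}

```text
clock: 8.45
tcp_pos: [0.5391, 0.0838, 0.168]
ee_rot: [-2.557, 1.824, -0.001]
ft_force: [1.2, -0.1, -0.6]
width: 0.893
```

Request:
{"fn": "arm_command", "kwargs": {
  "rows": [
    [[0,0,0],[0,0,-2.5],-0.79],
    [[0,0,0],[0,0,-2.5],-0.79],
    [[0,0,0],[2,2.5,0],-0.79],
    [[0,0,0],[2,3,0],-0.79],
    [[0,0,0],[2,3,0],-0.79],
    [[0,0,0],[2,3,0],-0.79],
    [[0,0,0],[2,3,0],-0.79],
    [[0,0,0],[2,3,0],-0.79],
    [[0,0,0],[2,3,0],-0.79],
    [[0,0,0],[2,3,0],-0.79]
  ]
}}

```text
clock: 9.28
tcp_pos: [0.3678, -0.1451, 0.2167]
ee_rot: [-2.557, 1.824, -0.003]
ft_force: [-0.1, -1.2, 0.7]
width: 0.897
```

Request:
{"fn": "arm_command", "kwargs": {
  "rows": [
    [[0,0,0],[3,2,0],-0.79],
    [[0,0,0],[3,2,0],-0.79],
    [[0,0,0],[3,2,0],-0.79],
    [[0,0,0],[3,2,0],-0.79],
    [[0,0,0],[3,2,0],-0.79],
    [[0,0,0],[3,2,0],-0.79],
    [[0,0,0],[3,2,0],-0.79],
    [[0,0,0],[3,2,0],-0.79],
    [[0,0,0],[0,0,0],-0.79],
    [[0,0,0],[0,0,0],-0.79]
  ]
}}

```text
clock: 10.12
tcp_pos: [0.2949, -0.4246, 0.2163]
ee_rot: [2.554, -1.83, 0.001]
ft_force: [-0.2, 1.1, -0.7]
width: 0.897
```

Run:
```python
from h import *
s=read_state();print(s["clock"],s["tcp_pos"],s["ft_force"])
d=capture("side");t=capture("top")
for n,c in(("side",d),("top",t)):
    for l,z in dict(cat=0,jar=0,mallet=0,car=.023,flap_edge=.029,bus=.004).items():
        print(n,l,[(onz(c,r["xy"],z).round(3)[:2],round(r["conf"],2)) for r in landmark_of(n,l)[:4]])
a=cv2.resize(d["color"][130:310,185:335,::-1],(400,480),interpolation=cv2.INTER_CUBIC);b=cv2.resize(t["color"][110:260,165:345,::-1],(400,333),interpolation=cv2.INTER_CUBIC)
o=np.zeros((480,800,3),np.uint8);o[:,:400]=a;o[:333,400:]=b;cv2.imwrite("pics/a5.png",o)
```

```text
10.1167 [ 0.29487876 -0.42464845  0.21626737] [-0.18803494  1.06756797 -0.74900896]
side cat [(array([0.663, 0.172]), 0.74), (array([ 0.467, -0.032]), 0.64)]
side jar [(array([ 0.745, -0.139]), 0.92)]
side mallet [(array([ 0.471, -0.034]), 0.57), (array([ 0.582, -0.029]), 0.49)]
side car [(array([0.724, 0.038]), 0.73)]
side flap_edge [(array([ 0.466, -0.014]), 0.69), (array([ 0.612, -0.019]), 0.53), (array([ 0.578, -0.009]), 0.17)]
side bus [(array([ 0.683, -0.263]), 0.69), (array([ 0.464, -0.284]), 0.68), (array([ 0.381, -0.171]), 0.67)]
top cat [(array([0.666, 0.185]), 0.84)]
top jar [(array([ 0.751, -0.133]), 0.61)]
top mallet [(array([ 0.47 , -0.034]), 0.6)]
top car [(array([0.718, 0.041]), 0.59)]
top flap_edge [(array([ 0.604, -0.02 ]), 0.61)]
top bus [(array([ 0.465, -0.279]), 0.86), (array([ 0.378, -0.181]), 0.86), (array([0.546, 0.085]), 0.75), (array([ 0.697, -0.266]), 0.6)]
```

View pics/a5.png

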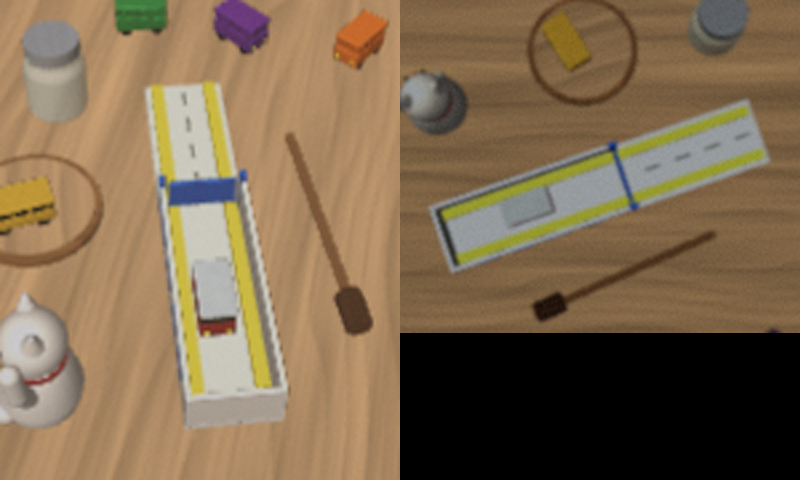

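The flap is fully shut, at (203,190) in the side view and (623,177) in the top view. The bus stands upright well inside, at (213,295) and (527,206), and the bystanders haven't moved. I'll hand it in.

```bash
python3 -c "
from workcell import *
print(sign_off())"
```

```text
the job is handed in; nothing more can be done
None
```

The red bus is in the garage with the flap shut behind it, and the job is handed in at about 10 s on the robot's clock. The front finger went into the gap ahead of the bus and pushed the flap open. The rear finger then pushed the bus along the lane until its rear was about 84 mm past the gate. The gripper opening stayed fixed, with about 24 mm of slack around the bus, so it was never pinched. After that I backed off 3 mm and lifted clear.

**Last checks:** Both cameras show the flap fully shut, the bus upright about 120 mm inside, and the arm well away from everything. The cat, jar, mallet and car are where they were, to within about 1 cm, which is as close as the detector reads. The force readings I took stayed below about 3 N.

**Where checks disagreed or fell short:**
- **Stray detections:** The side camera's detector gave a few false readings. It missed the real bus, and its best match for the flap edge was on the mallet. The pictures and the top camera settle both.
- **Unseen part of the push:** The arm hid the bus during the push, so I did not see the flap pass from the finger to the side of the bus.

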